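# Draw the brine strainer cartridge with the pull hook

### The job

Take the white-handled pull hook from its rack, feel for the wire bail of the cartridge deep in the open brine strainer, catch it and ease the cartridge out past its sticky seal with a gentle, steady pull that does not bend the bail, then stand it upright on the floor of the red wash tray. Unhook it and hang the hook back in its own slot. Do not take the cartridge in the gripper, do not drop it or press hard on it or the strainer, and leave everything else as it lies.

Things in the scene. Friction and masses are not known exactly. Their poses are not given: they have to be found in the camera images.
- strainer: Stainless strainer body, fixed, upright, cover off: smooth vertical bore 60 mm across, open at the top; mouth 125 mm above the bench in an 84 mm flange, bore floor at 6 mm. Two pipe ports reach 73 mm each way along its x at 50 mm height; foot 110 x 76 mm. Origin: bore axis at bench height, z up
- strainer_mouth (a point): Centre of the bore's mouth. Low in the bore, 26 to 36 mm above the bench, a swollen rubber seal lip grips the cartridge's neck over its wider skirt. It gives only slowly: under a steady pull of 10 to 16 N the cartridge creeps up 5 mm in 2 to 4 s and is then past it and slides freely; pulled faster than a creep, it resists with well over 20 N
- cartridge: Strainer cartridge, 0.2 to 0.3 kg, a perforated metal drum 34 mm high with a closed flat top, standing on the bore's floor: skirt 56 mm across (lowest 14 mm), neck 52 mm. Origin: centre of its underside, z up. Its top carries a hinged wire bail (see cartridge_top)
- cartridge_top (a point): Centre of the flat top and of the bail's hinge line, which runs along cartridge x. Bail: brass arch of 3.5 mm wire, 40 mm wide, 30 mm high upright. It lies over by up to 0.5 rad to EITHER side (cartridge +y or -y), not reported: feel or look. Stiff hinge: it stays where pushed, with stops at 0.56 rad. More than 20 N down or up on it bends it
- hook: Pull hook, 0.16 kg, hanging upright in the rack. Origin: shank axis at the underside of its guard (disc 32 mm across, 4 mm thick), z up. White handle 28 mm (x) by 20 mm (y), 4 to 62 mm above the origin. Shank straight down, 5 mm thick (8 mm for the first 12 mm), then a short toe towards hook +x
- hook_throat (a point): Where a wire lies in the hook: x = 6.5 mm, 89.5 mm below the hook's origin. Toe centre line 92 mm below the origin (steel 5 mm thick, lowest point 94.5 mm); the tip's centre line stands at x = 13 mm and its top 81.5 mm below the origin
- rack: Stainless tool rack, fixed, foot 110 x 170 mm, two forks of two flat prongs, their tops 121 mm above the bench; slots 13 mm wide, open to the rack's -x, 100 mm apart along y. The -y slot holds the hook, the +y slot a brush. Back plate at x = +37 mm, no higher than the prongs. Origin: bench height, z up
- rack_slot (a point): The hook's place: middle of its slot at the prongs' top, 121 mm above the bench; the hook's origin lies here (within 3 mm along the slot) when it hangs. The prongs end 25 mm in front (rack -x) of this point
- tray: Red wash tray, fixed, 260 mm (its x) by 170 mm (its y), walls 22 mm high and 3 mm thick, floor 3 mm above the bench. Origin: middle of its underside. A gasket lies in its +x half; the middle and the -x half are empty
- gasket: Black rubber ring 76 mm across, 6 mm high, lying in the tray; stays there
- brush: Blue-handled tube brush hanging in the rack's other slot, handle top 54 mm above the prongs; bystander
- cover: Steel strainer cover 84 mm across, 40 mm high over its wing grip, on the bench; bystander
- clamp: Steel pipe clamp ring, 72 mm across, 12 mm high, on the bench; bystander
- knife: Boning knife, white handle, 250 mm long, 16 mm high, lying on the bench near the robot; bystander
- sanitizer: Clear bottle 64 mm across, 170 mm high; bystander
- spice_jar: Amber jar 72 mm across, 90 mm high; bystander
Not all that is in view belongs to the job. Leave any pink look-alike of the hook alone. What is shaped like the cartridge but green is not meant.

How it is judged:
By the outcome, as a careful person would: the job done as asked, in the order asked, and still so for the second after the job is handed in, with the robot touching nothing.
It also fails if it takes over 72 s, if anything falls off the work surface, if the arm or the gripper's body presses on something with over 40 N, if the wrist force passes 120 N, or if a joint passes its speed limit or range.

### The arm

A 7-joint arm with a two-finger parallel gripper is mounted at the origin on the work surface. World frame = base frame: x ahead of the robot, y to its left, z up, the work surface at z = 0. Lengths are in m, angles in rad, forces in N, time in s.
With the tool pointing down it reaches from about 0.425 to 0.875 m from the base axis. Payload 4.7 kg.
Tool frame: the origin (TCP) lies between the finger pads; the fingertips stand 14 mm ahead of it and the grasp point (between the pads) lies 5 mm behind it; z points along the fingers, y is the line along which they close (so a half turn about z gives the same grasp; the last joint's range is limited). The gripper opens to 87 mm and grips with 3 to 60 N. Pads are 19 mm wide; open, the fingers measure 117 mm over their backs; the gripper's body (75 mm by 190 mm) begins 51 mm behind the grasp point.
Start: joints at [-1.203, 0.321, -0.07, 1.45, 0.023, 1.371, -0.057], TCP at [0.225, 0.61, 0.237] pointing down, gripper open.
Joint ranges: [-2.86, 2.86], [-0.3, 2.09], [-1.38, 1.24], [0.06, 2.45], [-1.56, 4.7], [0.09, 2.05], [-2.69, 2.69]. Speed limits (rad/s): [2.57, 2.57, 3.14, 3.14, 3.14, 3.14, 3.14].

### API

Orientations are given as a rotation vector (axis times angle).
In Python, from bench import ctrl gives the robot as it stands.
- The arm moves only by the tool step_arm, never from a script. Its argument "commands" is a list of rows, each an object with "travel": the shift along the tool's x, y, z in m, a list of three; "turn": the turn, a rotation vector about the tool's x, y, z in degrees, a list of three. A call has 1 to 5 rows; each row is the pose to reach, as a shift and turn from the pose commanded when the call began, along the tool's axes at that moment; what a row does not reach only later rows make up. A row lasts 1/10 s, in which the tool goes at most 50 mm and 8.59 degrees, less where a joint would pass 70% of its speed; a pose out of reach is approached as far as the arm can. A call with a gripper value outside its range is refused whole. "gripper" is the opening, from 0 (shut) to 1 (fully open), set as the call begins (left out, the last holds). The fingers move at their own pace and stop on an object; "force" is the grip in N (left out, the last holds). Time passes only in rows, so rows that repeat a pose let the fingers close. It gives the time, the measured TCP pose, the force, the opening and the grip force at its end, in the units of the state.
- ctrl.get_state(): the state, without advancing time (a new reading comes with each control period).
- ctrl.get_image(name): name is "scene" or "top" or "wrist"; returns the picture (420x560x3 uint8, red, green, blue); there is no depth.
- ctrl.camera_model(name): a dict with "fx", "fy", "cx", "cy" (pixels), "R" (3x3) and "t" (3): a world point X has camera coordinates R X + t; the wrist camera has in their place "T_tool_cam" (4x4, takes a point from camera to tool coordinates, whose origin is the TCP and whose axes are the flange's). Camera axes: x right, y down, z forward; pixel columns grow to the right and rows downward; lengths in m; the calibration is good to about 2 mm. A picture is of the moment at which its call begins: read the wrist's pose just before it. camera_model takes no time and is no camera call.
- ctrl.close_job(): hands the job in; it is judged then, once.
The state is a dict: "time": time; "joint_positions": joint angles; "qd": joint speeds; "joint_torque": joint torques, N m; "position": TCP position; "tool_rot": TCP orientation; "ft_force": force on the tool from outside, world axes, zero at the start; "torque": the same for the moment, N m; "grip_width": opening from 0.0 (shut) to 1.0 (fully open); "grip_force": force on a finger pad.
Only numpy, scipy, OpenCV 4.12 (cv2) and the standard library are available. Lean on these libraries where they do the work, as an engineer would, in place of code of your own. Each camera call takes 0.05 s, during which the arm holds its last target. There are 200 camera calls.

## Working session

There is one attempt and no reset: what is moved stays moved. The work goes in short steps, Python scripts to look and compute and a tool call to move; the robot and the scene stay as the last step left them, time stands still between calls to the robot, and variables do not carry over. Pictures are saved under pics/ and viewed, at most 10 in all, crops included, and the job is handed in when it is done.

Besides the shell and the picture viewer there is one more tool, called after "Emit:" by a JSON object that holds its "fn" and its "kwargs". step_arm: Moves the arm, as the interface text tells. Its arguments: {"type":"object","properties":{"commands":{"type":"array"},"gripper":{"type":"number"},"force":{"type":"number"}},"required":["commands"]}

```bash
mkdir -p pics; cat > h.py <<'E'
import numpy as np, cv2
from scipy.spatial.transform import Rotation as Ro
from bench import ctrl
def save(n,f,crop=None,k=1):
    im=ctrl.get_image(n)[:,:,::-1]
    cv2.imwrite('pics/raw_'+f,im)
    if crop: im=im[crop[1]:crop[3],crop[0]:crop[2]]
    cv2.imwrite('pics/'+f,cv2.resize(im,None,fx=k,fy=k,interpolation=cv2.INTER_CUBIC))
def ray(n,u,v):
    m=ctrl.camera_model(n); d=np.array([(u-m['cx'])/m['fx'],(v-m['cy'])/m['fy'],1.])
    if n=='wrist':
        s=ctrl.get_state(); R=Ro.from_rotvec(s['tool_rot']).as_matrix(); T=np.array(m['T_tool_cam'])
        return R@T[:3,3]+s['position'], R@T[:3,:3]@d
    R=np.array(m['R']); return -R.T@np.array(m['t']), R.T@d
def at(n,u,v,z):
    o,d=ray(n,u,v); return o+d*(z-o[2])/d[2]
def proj(n,X):
    m=ctrl.camera_model(n)
    if n=='wrist':
        s=ctrl.get_state(); R=Ro.from_rotvec(s['tool_rot']).as_matrix(); T=np.array(m['T_tool_cam'])
        p=T[:3,:3].T@(R.T@(np.array(X)-s['position'])-T[:3,3])
    else: p=np.array(m['R'])@X+m['t']
    return p[:2]/p[2]*[m['fx'],m['fy']]+[m['cx'],m['cy']]
def delta(P,yaw=None):
    "tool-frame shift to world point P"
    s=ctrl.get_state(); R=Ro.from_rotvec(s['tool_rot']).as_matrix()
    return R.T@(np.array(P)-s['position'])
E
python3 - <<'E'
from h import *
a=ctrl.get_image('top')[:,:,::-1]; b=ctrl.get_image('scene')[:,:,::-1]
cv2.imwrite('pics/top.png',cv2.resize(a,(800,600),interpolation=cv2.INTER_CUBIC)); cv2.imwrite('pics/scene.png',cv2.resize(b,(800,600),interpolation=cv2.INTER_CUBIC))
cv2.imwrite('pics/rt.png',a);cv2.imwrite('pics/rs.png',b)
s=ctrl.get_state(); print(s['time'],s['position'],Ro.from_rotvec(s['tool_rot']).as_matrix().round(3), s['ft_force'])
for n in('top','scene'): 
  m=ctrl.camera_model(n); print(n,m['fx'],-np.array(m['R']).T@m['t'],np.array(m['R']).round(2).tolist())
print(ctrl.camera_model('wrist'))
E
```

```text
0.1 [0.22506043 0.60927568 0.23555672] [[-0.938  0.346 -0.   ]
 [ 0.346  0.938 -0.002]
 [-0.    -0.002 -1.   ]] [-0.37561799  0.28727761 -0.06821267]
top 429.3373570512702 [ 0.40357331 -0.0436913   1.13863685] [[-0.0, -1.0, -0.02], [-0.99, 0.0, -0.12], [0.12, 0.02, -0.99]]
scene 474.94104358115004 [ 0.91553853 -0.69887854  1.00369861] [[0.87, 0.5, -0.01], [0.37, -0.66, -0.66], [-0.34, 0.56, -0.75]]
{'fx': 326.20941053615303, 'fy': 326.20941053615303, 'cx': 282.5511307204207, 'cy': 202.55303450710494, 'T_tool_cam': array([[ 2.81957995e-04, -9.59995424e-01, -2.80015545e-01,
         7.71726396e-02],
       [ 9.99999633e-01,  4.43077656e-05,  8.55033384e-04,
        -4.48555663e-04],
       [-8.08421273e-04, -2.80015683e-01,  9.59995085e-01,
        -1.49128319e-01],
       [ 0.00000000e+00,  0.00000000e+00,  0.00000000e+00,
         1.00000000e+00]])}
```

View pics/top.png

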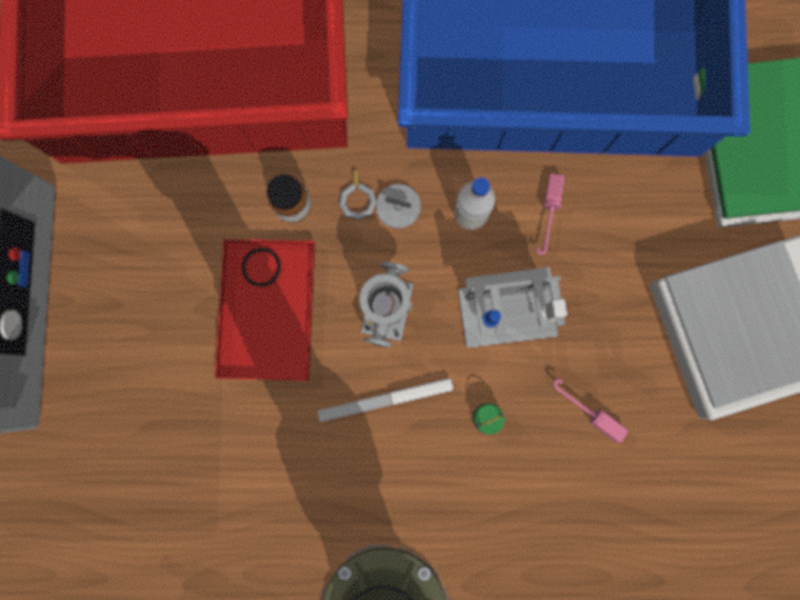

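View pics/scene.png

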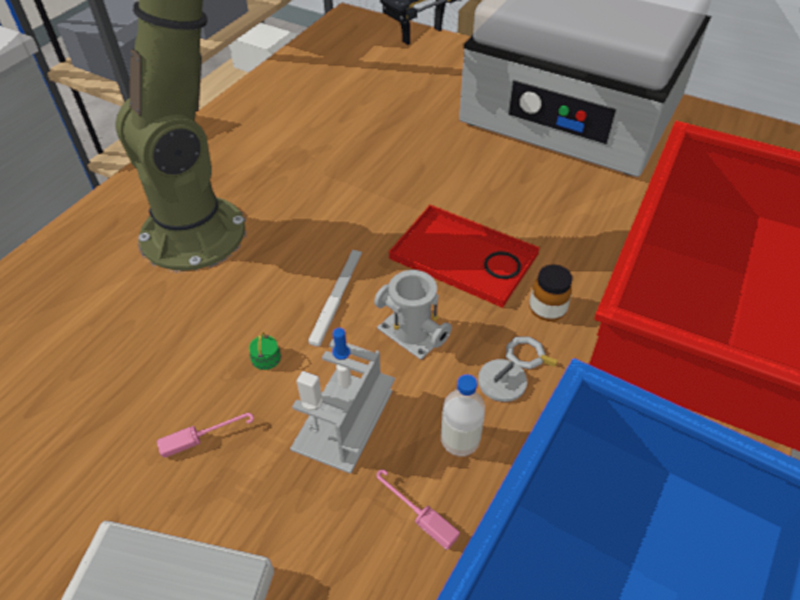

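Scene: in the top picture the white hook handle is in the rack at (556,308). It could be confused with the pink hooks at (552,190) and (610,425), or the knife's white handle at (425,392). The strainer is at (385,300), the green decoy at (488,418), the tray at (265,310) and the gasket at (261,267). I choose the white handle in the rack and check it in a close crop.

```bash
python3 - <<'E'
import cv2,numpy as np
a=cv2.imread('pics/rt.png')[180:250,245:405]; b=cv2.imread('pics/rs.png')[180:330,195:330]
a=cv2.resize(a,(800,350),interpolation=cv2.INTER_CUBIC)
cv2.imwrite('pics/c1.png',a); 
b=cv2.resize(b,(540,600),interpolation=cv2.INTER_CUBIC); cv2.imwrite('pics/c2.png',b)
E
```

```text
(no output)
```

View pics/c1.png

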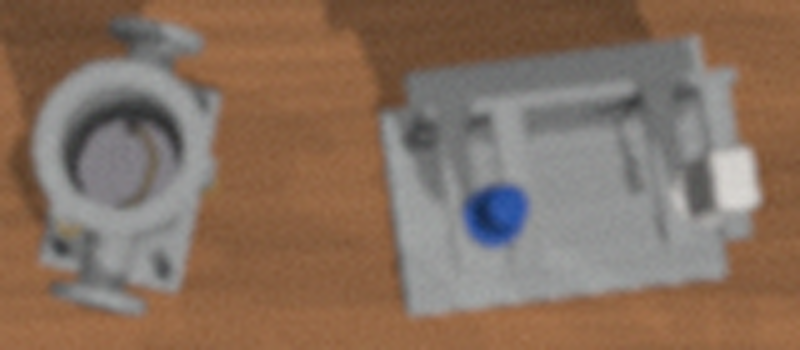

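The crop confirms the white hook handle at (735,180) at the rack's right fork, with its slots opening downward in the image. The strainer mouth is at (123,148), with the brass bail inside leaning to the image right (world -y).

```bash
python3 - <<'E'
from h import *
f=lambda u,v,z:at('top',245+u/5,180+v/5,z)
P=lambda n,x:print(n,np.round(x,4))
A,B,C=f(382,112,.003),f(408,315,.003),f(728,275,.003)
P('rack corners',[A,B,C]); ctr=(A+C)/2; y=(B-C)/np.linalg.norm(B-C); x=(A-B)/np.linalg.norm(A-B)
print('yaw',np.arctan2(x[1],x[0]),np.arctan2(-y[0],y[1])); P('ctr',ctr)
P('slot',ctr-.05*y); P('brush slot',ctr+.05*y); 
P('hook top',f(735,178,.183)); P('brush top',f(497,212,.175))
P('mouth',f(123,148,.125)); P('bail',[f(130,122,.042),f(123,207,.042),f(158,160,.065)])
P('ports',[f(155,38,.05),f(97,295,.05)])
t=lambda u,v,z:at('top',u*.7,v*.7,z)
P('tray',[t(226,241,.022),t(314,241,.022),t(310,380,.022),t(216,378,.022)])
P('gasket',t(261,267,.006)); P('jar',t(285,190,.09)); P('bottle',t(480,187,.17)); P('knife',[t(320,415,.01),t(452,385,.01)])
# tool yaw
s=ctrl.get_state(); R=Ro.from_rotvec(s['tool_rot']).as_matrix(); print('tool x dir',np.degrees(np.arctan2(R[1,0],R[0,0])))
E
```

```text
rack corners [[ 0.5728 -0.1408  0.003 ]
 [ 0.4645 -0.1529  0.003 ]
 [ 0.4851 -0.3216  0.003 ]]
yaw 0.11162094591657121 0.12154303815673394
ctr [ 0.529  -0.2312  0.003 ]
slot [ 0.535  -0.2809  0.003 ]
brush slot [ 0.5229 -0.1816  0.003 ]
hook top [ 0.5155 -0.2822  0.183 ]
brush top [ 0.5015 -0.1771  0.175 ]
mouth [ 0.5378 -0.0069  0.125 ]
bail [[ 0.5624 -0.0075  0.042 ]
 [ 0.5183 -0.0039  0.042 ]
 [ 0.5396 -0.0224  0.065 ]]
ports [[ 0.6048 -0.0206  0.05  ]
 [ 0.4726  0.009   0.05  ]]
tray [[0.6628 0.2944 0.022 ]
 [0.6619 0.1295 0.022 ]
 [0.4048 0.133  0.022 ]
 [0.4087 0.3044 0.022 ]]
gasket [0.6162 0.2313 0.006 ]
jar [0.7386 0.1718 0.09  ]
bottle [ 0.7156 -0.1628  0.17  ]
knife [[ 0.3416  0.1157  0.01  ]
 [ 0.3953 -0.1247  0.01  ]]
tool x dir 159.7344421338671
```

View pics/c2.png

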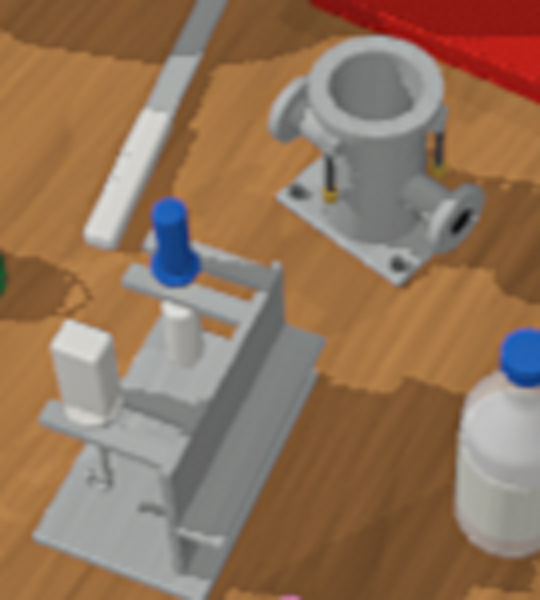

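```bash
python3 - <<'E'
from h import *
c=lambda X:((proj('scene',X)-[195,180])*4).round(0)
H=np.array([.5155,-.2822,0]); r=np.array([.993,.12,0])
print('top',c(H+[0,0,.183]),'guard',c(H+[0,0,.121]),'shank',c(H+[0,0,.029]))
for s in(1,-1): print(s,c(H+s*.013*r+[0,0,.029]),c(H+s*.013*r+[0,0,.0395]))
b=cv2.imread('pics/rs.png')[280:310,205:245]
cv2.imwrite('pics/c3.png',cv2.resize(b,None,fx=16,fy=16,interpolation=cv2.INTER_CUBIC))
print((c(H+[0,0,.029])/4+[195,180]-[205,280])*16)
E
```

```text
top [ 77. 338.] guard [ 89. 402.] shank [106. 488.]
1 [126. 496.] [124. 487.]
-1 [ 86. 481.] [ 84. 471.]
[264. 352.]
```

View pics/c3.png

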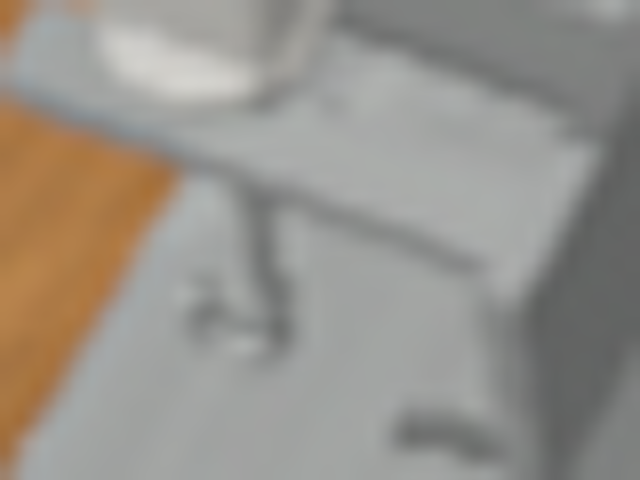

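The tip at (190,295) lies left of the shank's foot at (270,340), so the toe points to rack -x. I'll set off with a waypoint on the left, turning on the way.

Emit:
{"fn": "step_arm", "kwargs": {"commands": [{"travel": [-0.365,-0.196,-0.02],"turn": [0,0,153]},{"travel": [-0.365,-0.196,-0.02],"turn": [0,0,153]},{"travel": [-0.365,-0.196,-0.02],"turn": [0,0,153]},{"travel": [-0.365,-0.196,-0.02],"turn": [0,0,153]},{"travel": [-0.365,-0.196,-0.02],"turn": [0,0,153]}], "gripper": 0.6}}

```text
time: 0.6
position: [0.3916, 0.4208, 0.2484]
tool_rot: [-1.655, -2.67, 0.001]
ft_force: [1.1, 0.3, -0.5]
grip_width: 0.645
grip_force: 0.0
```

```bash
cat >> h.py <<'E'
def plan(P,yaw):
    "travel and turn (deg) to world P with tool z down and tool x at yaw deg, from measured pose"
    s=ctrl.get_state(); R=Ro.from_rotvec(s['tool_rot']); a=np.radians(yaw)
    G=Ro.from_matrix([[np.cos(a),np.sin(a),0],[np.sin(a),-np.cos(a),0],[0,0,-1]])
    x=R.as_matrix()[:,0]
    print('t',round(s['time'],2),'pos',s['position'].round(4),'yaw',np.degrees(np.arctan2(x[1],x[0])).round(1),'F',s['ft_force'].round(2),'grip',round(s['grip_width'],3),round(s['grip_force'],1))
    print('travel',(R.as_matrix().T@(np.array(P)-s['position'])).round(4),'turn',np.degrees((R.inv()*G).as_rotvec()).round(1))
E
python3 -c "
from h import *
plan([.5155,-.2822,.26],7)"
```

```text
t 0.6 pos [0.3916 0.4208 0.2484] yaw 116.4 F [ 1.07  0.34 -0.52] grip 0.645 0.0
travel [-0.6848 -0.2017 -0.0115] turn [ -0.    0.  109.4]
```

Emit:
{"fn": "step_arm", "kwargs": {"commands": [{"travel": [-0.685,-0.202,-0.012],"turn": [0,0,109]},{"travel": [-0.685,-0.202,-0.012],"turn": [0,0,109]},{"travel": [-0.685,-0.202,-0.012],"turn": [0,0,109]},{"travel": [-0.685,-0.202,-0.012],"turn": [0,0,109]},{"travel": [-0.685,-0.202,-0.012],"turn": [0,0,109]}]}}

```text
time: 1.1
position: [0.4353, 0.1746, 0.2526]
tool_rot: [-2.518, -1.878, 0.0]
ft_force: [1.3, 1.2, 1.1]
grip_width: 0.599
grip_force: 0.0
```

```bash
python3 -c "
from h import *
plan([.5155,-.2822,.26],7)"
```

```text
t 1.1 pos [0.4353 0.1746 0.2526] yaw 73.4 F [1.27 1.18 1.1 ] grip 0.599 0.0
travel [-0.415   0.2071 -0.0075] turn [-0.   0.  66.4]
```

Emit:
{"fn": "step_arm", "kwargs": {"commands": [{"travel": [-0.415,0.207,-0.008],"turn": [0,0,66]},{"travel": [-0.415,0.207,-0.008],"turn": [0,0,66]},{"travel": [-0.415,0.207,-0.008],"turn": [0,0,66]},{"travel": [-0.415,0.207,-0.008],"turn": [0,0,66]},{"travel": [-0.415,0.207,-0.008],"turn": [0,0,66]}]}}

```text
time: 1.6
position: [0.4799, -0.0711, 0.2571]
tool_rot: [-3.031, -0.826, -0.001]
ft_force: [1.0, 0.9, 0.2]
grip_width: 0.601
grip_force: 0.0
```

```bash
python3 -c "
from h import *
plan([.5155,-.2822,.26],7)"
```

```text
t 1.6 pos [ 0.4799 -0.0711  0.2571] yaw 30.5 F [1.01 0.9  0.23] grip 0.601 0.0
travel [-0.0764  0.2    -0.003 ] turn [-0.  -0.  23.5]
```

Emit:
{"fn": "step_arm", "kwargs": {"commands": [{"travel": [-0.0764,0.2,-0.003],"turn": [0,0,23.5]},{"travel": [-0.0764,0.2,-0.003],"turn": [0,0,23.5]},{"travel": [-0.0764,0.2,-0.003],"turn": [0,0,23.5]},{"travel": [-0.0764,0.2,-0.003],"turn": [0,0,23.5]},{"travel": [-0.0764,0.2,-0.003],"turn": [0,0,23.5]}]}}

```text
time: 2.1
position: [0.5155, -0.2864, 0.2599]
tool_rot: [3.132, 0.189, -0.002]
ft_force: [-0.5, -0.6, -0.4]
grip_width: 0.597
grip_force: 0.0
```

```bash
python3 -c "
from h import *
plan([.5155,-.2822,.26],7)
save('wrist','w1.png')
print(proj('wrist',[.5155,-.2822,.183]),proj('wrist',[.5155,-.2822,.121]))"
```

```text
t 2.1 pos [ 0.5155 -0.2864  0.2599] yaw 6.9 F [-0.49 -0.58 -0.43] grip 0.597 0.0
travel [ 0.0005 -0.0041 -0.0001] turn [ 0.2  0.1 -0.1]
[276.33967443 215.59458495] [277.3217408  193.92542148]
```

View pics/w1.png

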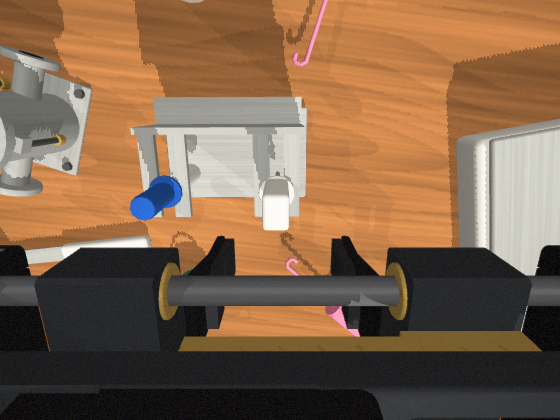

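Picture: handle top centre ≈ (276,211), guard centre ≈ (275,187), brush at (160,197), prongs parallel to the tool's x. I descend over the handle.

```bash
python3 -c "
from h import *
a,b=at('wrist',276,211,.183),at('wrist',275,187,.125); print(a,b)
plan([(a[0]+b[0])/2,(a[1]+b[1])/2,.150],7)"
```

```text
[ 0.51896393 -0.28155177  0.183     ] [ 0.52265838 -0.27932578  0.125     ]
t 2.15 pos [ 0.5155 -0.2863  0.2597] yaw 6.9 F [-0.92 -1.05  0.46] grip 0.604 0.0
travel [ 0.0062 -0.0057  0.1097] turn [ 0.2  0.1 -0.1]
```

Emit:
{"fn": "step_arm", "kwargs": {"commands": [{"travel": [0.006,-0.006,0.03]},{"travel": [0.006,-0.006,0.07]},{"travel": [0.006,-0.006,0.095]},{"travel": [0.006,-0.006,0.11]},{"travel": [0.006,-0.006,0.11]}]}}

```text
$.commands[0]: bad value
```

Emit:
{"fn": "step_arm", "kwargs": {"commands": [{"travel": [0,0,0]},{"travel": [0,0,0]},{"travel": [0,0,0]},{"travel": [0,0,0]},{"travel": [0,0,0]}], "gripper": 0, "force": 45}}

```text
$.commands[0]: bad value
```

```bash
python3 -c "
from h import *
plan([.5207,-.2804,.150],7)"
```

```text
t 2.15 pos [ 0.5155 -0.2863  0.2597] yaw 6.9 F [-0.92 -1.05  0.46] grip 0.604 0.0
travel [ 0.0061 -0.0057  0.1097] turn [ 0.2  0.1 -0.1]
```

Turn is required in each row.

Emit:
{"fn": "step_arm", "kwargs": {"commands": [{"travel": [0.006,-0.006,0.03],"turn": [0,0,0]},{"travel": [0.006,-0.006,0.07],"turn": [0,0,0]},{"travel": [0.006,-0.006,0.095],"turn": [0,0,0]},{"travel": [0.006,-0.006,0.11],"turn": [0,0,0]},{"travel": [0.006,-0.006,0.11],"turn": [0,0,0]}]}}

```text
time: 2.65
position: [0.521, -0.2718, 0.148]
tool_rot: [-3.133, -0.202, 0.006]
ft_force: [-0.9, 0.2, 0.6]
grip_width: 0.6
grip_force: 0.0
```

Emit:
{"fn": "step_arm", "kwargs": {"commands": [{"travel": [0,0,0],"turn": [0,0,0]},{"travel": [0,0,0],"turn": [0,0,0]},{"travel": [0,0,0],"turn": [0,0,0]},{"travel": [0,0,0],"turn": [0,0,0]},{"travel": [0,0,0],"turn": [0,0,0]}], "gripper": 0, "force": 45}}

```text
time: 3.15
position: [0.5232, -0.2764, 0.1518]
tool_rot: [3.13, 0.199, 0.005]
ft_force: [1.5, -13.5, -4.8]
grip_width: 0.233
grip_force: 25.4
```

```bash
python3 -c "
from h import *
plan([.5207,-.2804,.150],7)"
```

```text
t 3.15 pos [ 0.5232 -0.2764  0.1518] yaw 7.3 F [  1.5  -13.54  -4.84] grip 0.233 25.4
travel [-0.003   0.0037  0.0018] turn [ 0.3 -0.2  0.3]
```

Emit:
{"fn": "step_arm", "kwargs": {"commands": [{"travel": [0,0.002,0],"turn": [0,0,0]},{"travel": [0,0.004,0],"turn": [0,0,0]},{"travel": [0,0.004,0],"turn": [0,0,0]},{"travel": [0,0.004,0],"turn": [0,0,0]}]}}

```text
time: 3.55
position: [0.523, -0.2775, 0.1512]
tool_rot: [-3.135, -0.2, -0.002]
ft_force: [-1.4, 0.0, 6.8]
grip_width: 0.229
grip_force: 44.9
```

```bash
python3 -c "
from h import *
plan([.5207,-.2804,.150],7)"
```

```text
t 3.55 pos [ 0.523  -0.2775  0.1512] yaw 7.3 F [-1.43  0.03  6.78] grip 0.229 44.9
travel [-0.0027  0.0026  0.0012] turn [-0.  -0.1  0.3]
```

Emit:
{"fn": "step_arm", "kwargs": {"commands": [{"travel": [0,0,-0.01],"turn": [0,0,0]},{"travel": [0,0,-0.04],"turn": [0,0,0]},{"travel": [0,0,-0.08],"turn": [0,0,0]},{"travel": [0,0,-0.13],"turn": [0,0,0]},{"travel": [0,0,-0.18],"turn": [0,0,0]}]}}

```text
time: 4.05
position: [0.5219, -0.276, 0.3315]
tool_rot: [-3.133, -0.201, 0.003]
ft_force: [1.8, 0.0, -1.5]
grip_width: 0.23
grip_force: 44.9
```

```bash
python3 -c "
from h import *
plan([.45,-.007,.33],90)"
```

```text
t 4.05 pos [ 0.5219 -0.276   0.3315] yaw 7.3 F [ 1.83  0.05 -1.53] grip 0.23 44.9
travel [-0.0369 -0.276   0.0022] turn [ -0.2  -0.  -82.7]
```

Emit:
{"fn": "step_arm", "kwargs": {"commands": [{"travel": [0.035,-0.212,0.0],"turn": [0,0,-83]},{"travel": [0.035,-0.212,0.0],"turn": [0,0,-83]},{"travel": [0.035,-0.212,0.0],"turn": [0,0,-83]},{"travel": [0.035,-0.212,0.0],"turn": [0,0,-83]},{"travel": [0.035,-0.212,0.0],"turn": [0,0,-83]}]}}

```text
time: 4.55
position: [0.5298, -0.054, 0.3297]
tool_rot: [-2.828, -1.356, 0.0]
ft_force: [0.1, 0.5, -2.1]
grip_width: 0.229
grip_force: 44.9
```

```bash
python3 -c "
from h import *
plan([.538,-.06,.265],90)"
```

```text
t 4.55 pos [ 0.5298 -0.054   0.3297] yaw 51.2 F [ 0.06  0.48 -2.12] grip 0.229 44.9
travel [0.0003 0.0104 0.0647] turn [ -0.2  -0.2 -38.8]
```

Emit:
{"fn": "step_arm", "kwargs": {"commands": [{"travel": [0.0,0.01,0.01],"turn": [0,0,-38.8]},{"travel": [0.0,0.01,0.03],"turn": [0,0,-38.8]},{"travel": [0.0,0.01,0.065],"turn": [0,0,-38.8]},{"travel": [0.0,0.01,0.065],"turn": [0,0,-38.8]},{"travel": [0.0,0.01,0.065],"turn": [0,0,-38.8]}]}}

```text
time: 5.05
position: [0.5364, -0.068, 0.2635]
tool_rot: [-2.23, -2.207, 0.004]
ft_force: [0.6, 0.1, -0.6]
grip_width: 0.225
grip_force: 44.9
```

```bash
python3 -c "
from h import *
ctrl.get_image('wrist')
plan([.538,-.06,.265],90)
save('wrist','w2.png')
im=cv2.imread('pics/raw_w2.png')
p=proj('wrist',[.538,-.007,.06]);print(p,proj('wrist',[.538,-.007,.125]))
u,v=map(int,p);u0=max(0,u-80);v0=max(0,v-75);print(u0,v0)
cv2.imwrite('pics/w2c.png',cv2.resize(im[v0:v0+120,u0:u0+160],(800,600),interpolation=cv2.INTER_CUBIC))"
```

```text
t 5.1 pos [ 0.5369 -0.0681  0.2642] yaw 89.5 F [ 0.08  0.25 -1.39] grip 0.23 44.9
travel [ 0.0081  0.001  -0.0008] turn [-0.2 -0.1 -0.5]
[283.03420404 122.92597858] [283.04994787 126.19923041]
203 47
```

View pics/w2c.png

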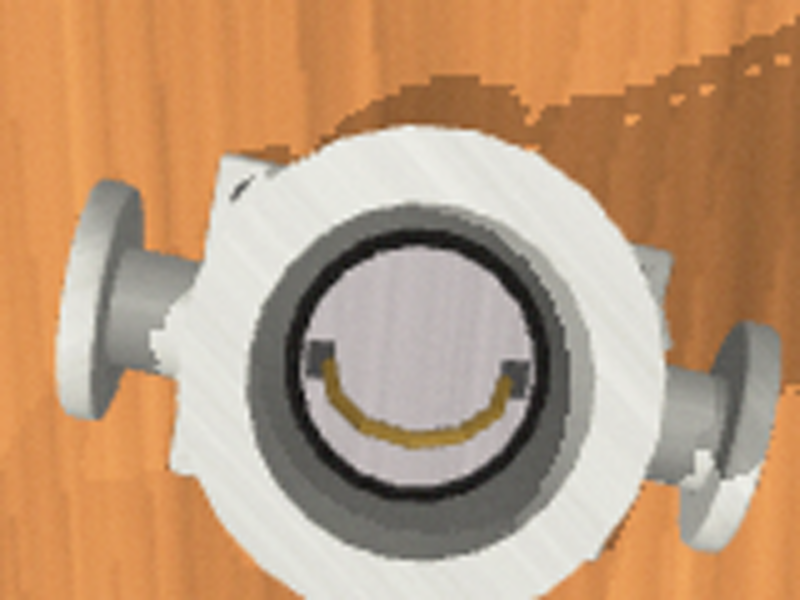

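Clear view in the crop: hinge ends at (320,358) and (515,378), bail apex at (418,440) leaning towards world -y, mouth centre at (421,382).

```bash
python3 -c "
from h import *
g=lambda u,v,z:at('wrist',203+u/5,47+v/5,z)
a,b=g(320,358,.042),g(515,378,.042); print(a,b,(a+b)/2,np.degrees(np.arctan2(b[1]-a[1],b[0]-a[0])),np.linalg.norm(b-a))
print('seal',g(417,365,.04),'mouth',g(421,382,.125),g(247,382,.125),g(596,382,.125))
c=(a+b)/2
n=np.array([-(b-a)[1],(b-a)[0],0])/np.linalg.norm(b-a)
for L in(.2,.3,.35,.4,.45,.5,.55):
  X=c-n*.02825*np.sin(L); X[2]=.04+.02825*np.cos(L); p=proj('wrist',X); print(L,(p-[203,47])*5,X.round(4))
"
```

```text
[ 0.52035341 -0.00284699  0.042     ] [ 0.56344111 -0.00779551  0.042     ] [ 0.54189726 -0.00532125  0.042     ] -6.551587071606165 0.0433709308004592
seal [ 0.54177965 -0.00473979  0.04      ] mouth [ 0.5416089  -0.00470366  0.125     ] [ 0.51163487 -0.00424924  0.125     ] [ 0.57174757 -0.00516057  0.125     ]
0.2 [416.1836297  400.35079045] [ 0.5413 -0.0109  0.0677]
0.3 [414.80792478 413.58228436] [ 0.5409 -0.0136  0.067 ]
0.35 [414.13474718 419.97913243] [ 0.5408 -0.0149  0.0665]
0.4 [413.47396878 426.20562669] [ 0.5406 -0.0163  0.066 ]
0.45 [412.82746556 432.24449368] [ 0.5405 -0.0175  0.0654]
0.5 [412.19703644 438.07936471] [ 0.5404 -0.0188  0.0648]
0.55 [411.58439721 443.69482556] [ 0.5402 -0.02    0.0641]
```

```bash
python3 -c "
from h import *
plan([.5429,.0049,.265],83.5)"
```

```text
t 5.15 pos [ 0.5373 -0.0683  0.2647] yaw 89.1 F [ 0.65  0.61 -0.55] grip 0.231 44.9
travel [ 0.0733  0.0045 -0.0003] turn [-0.1 -0.   5.6]
```

Emit:
{"fn": "step_arm", "kwargs": {"commands": [{"travel": [0.03,0.0045,-0.001],"turn": [0,0,5.6]},{"travel": [0.06,0.0045,-0.001],"turn": [0,0,5.6]},{"travel": [0.073,0.0045,-0.001],"turn": [0,0,5.6]},{"travel": [0.073,0.0045,-0.001],"turn": [0,0,5.6]},{"travel": [0.073,0.0045,-0.001],"turn": [0,0,5.6]}]}}

```text
time: 5.65
position: [0.5436, 0.0027, 0.2662]
tool_rot: [2.345, 2.09, -0.001]
ft_force: [0.2, -0.8, -0.7]
grip_width: 0.231
grip_force: 44.9
```

```bash
python3 -c "
from h import *
plan([.5429,.0049,.205],83.5)
save('wrist','w3.png',(160,60,420,255),3)
plan([.5429,.0049,.205],83.5)
for n in ('scene','top'):
  X=np.array([.5429,.0049,.205]); print(n,proj(n,X))
"
```

```text
t 5.65 pos [0.5436 0.0027 0.2662] yaw 83.4 F [ 0.16 -0.84 -0.69] grip 0.231 44.9
travel [ 0.0022 -0.0009  0.0612] turn [-0.   0.1 -0.1]
t 5.7 pos [0.5436 0.002  0.2663] yaw 83.3 F [-0.67 -0.47 -1.91] grip 0.224 44.9
travel [ 0.0028 -0.0011  0.0613] turn [ 0.   0.1 -0.2]
scene [292.11899391 176.15115566]
top [262.91899416 202.57145038]
```

View pics/w3.png

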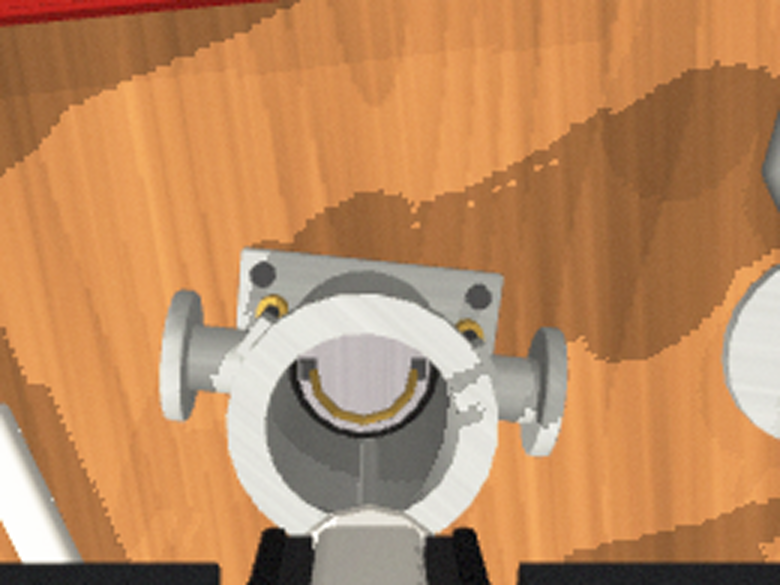

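```bash
python3 -c "
from h import *
m=ctrl.camera_model('wrist');T=np.array(m['T_tool_cam'])
def tl(u,v,z):
  d=T[:3,:3]@[(160+u/3-m['cx'])/m['fx'],(60+v/3-m['cy'])/m['fy'],1]; return T[:3,3]+d*(z-T[2,3])/d[2]
print(tl(365,508,.0272)*1e3, tl(362,436,.1225)*1e3)"
```

```text
[ 9.07453655 -0.96040604 27.2       ] [ -5.01977856  -1.99552243 122.5       ]
```

The guard edge at crop (365,508) shows the hook sits about 7 mm towards its toe from the TCP. I correct for that and go down.

```bash
python3 -c "
from h import *
plan([.5446,.0108,.1695],83.5)"
```

```text
t 5.7 pos [0.5436 0.002  0.2663] yaw 83.3 F [-0.67 -0.47 -1.91] grip 0.224 44.9
travel [ 0.0089 -0.0001  0.0968] turn [ 0.   0.1 -0.2]
```

Emit:
{"fn": "step_arm", "kwargs": {"commands": [{"travel": [0.009,0,0.0],"turn": [0,0,0]},{"travel": [0.009,0,0.02],"turn": [0,0,0]},{"travel": [0.009,0,0.04],"turn": [0,0,0]},{"travel": [0.009,0,0.06],"turn": [0,0,0]},{"travel": [0.009,0,0.07],"turn": [0,0,0]}]}}

```text
time: 6.2
position: [0.5439, 0.0124, 0.1945]
tool_rot: [-2.345, -2.089, 0.003]
ft_force: [-0.5, 0.4, -0.9]
grip_width: 0.227
grip_force: 44.9
```

Emit:
{"fn": "step_arm", "kwargs": {"commands": [{"travel": [0,0,0.006],"turn": [0,0,0]},{"travel": [0,0,0.012],"turn": [0,0,0]},{"travel": [0,0,0.018],"turn": [0,0,0]},{"travel": [0,0,0.022],"turn": [0,0,0]},{"travel": [0,0,0.022],"turn": [0,0,0]}]}}

```text
time: 6.7
position: [0.5446, 0.0129, 0.1738]
tool_rot: [-2.344, -2.091, 0.001]
ft_force: [0.6, -0.5, -1.4]
grip_width: 0.227
grip_force: 44.9
```

```bash
python3 -c "
from h import *
plan([.5446,.0108,.1695],83.5)"
```

```text
t 6.7 pos [0.5446 0.0129 0.1738] yaw 83.5 F [ 0.56 -0.5  -1.39] grip 0.227 44.9
travel [-0.0021  0.0002  0.0043] turn [-0.  0. -0.]
```

Emit:
{"fn": "step_arm", "kwargs": {"commands": [{"travel": [0,0,0.002],"turn": [0,0,0]},{"travel": [0,0,0.004],"turn": [0,0,0]},{"travel": [0,0,0.004],"turn": [0,0,0]}]}}

```text
time: 7.0
position: [0.5447, 0.0129, 0.17]
tool_rot: [-2.344, -2.092, 0.0]
ft_force: [0.6, 0.1, -1.6]
grip_width: 0.228
grip_force: 44.9
```

Emit:
{"fn": "step_arm", "kwargs": {"commands": [{"travel": [-0.003,0,0],"turn": [0,0,0]},{"travel": [-0.006,0,0],"turn": [0,0,0]},{"travel": [-0.009,0,0],"turn": [0,0,0]},{"travel": [-0.011,0,0],"turn": [0,0,0]},{"travel": [-0.011,0,0],"turn": [0,0,0]}]}}

```text
time: 7.5
position: [0.5435, 0.0014, 0.1702]
tool_rot: [2.345, 2.091, 0.0]
ft_force: [0.2, -0.1, -2.2]
grip_width: 0.23
grip_force: 44.9
```

Emit:
{"fn": "step_arm", "kwargs": {"commands": [{"travel": [-0.003,0,0],"turn": [0,0,0]},{"travel": [-0.005,0,0],"turn": [0,0,0]},{"travel": [-0.007,0,0],"turn": [0,0,0]},{"travel": [-0.007,0,0],"turn": [0,0,0]}]}}

```text
time: 7.9
position: [0.5427, -0.0054, 0.1702]
tool_rot: [2.345, 2.091, 0.0]
ft_force: [-0.2, 0.4, -2.6]
grip_width: 0.229
grip_force: 44.9
```

```bash
python3 -c "
from h import *
plan([.5428,-.0051,.1695],83.5)"
```

```text
t 7.9 pos [ 0.5427 -0.0054  0.1702] yaw 83.5 F [-0.24  0.37 -2.6 ] grip 0.229 44.9
travel [0.0003 0.     0.0007] turn [ 0.  0. -0.]
```

Emit:
{"fn": "step_arm", "kwargs": {"commands": [{"travel": [0,0,-0.002],"turn": [0,0,0]},{"travel": [0,0,-0.004],"turn": [0,0,0]},{"travel": [0,0,-0.006],"turn": [0,0,0]},{"travel": [0,0,-0.008],"turn": [0,0,0]},{"travel": [0,0,-0.008],"turn": [0,0,0]}]}}

```text
time: 8.4
position: [0.543, -0.0049, 0.1785]
tool_rot: [2.344, 2.092, 0.001]
ft_force: [-0.4, 0.0, -1.9]
grip_width: 0.229
grip_force: 44.9
```

Emit:
{"fn": "step_arm", "kwargs": {"commands": [{"travel": [0,0,-0.001],"turn": [0,0,0]},{"travel": [0,0,-0.002],"turn": [0,0,0]},{"travel": [0,0,-0.003],"turn": [0,0,0]},{"travel": [0,0,-0.003],"turn": [0,0,0]}]}}

```text
time: 8.8
position: [0.5428, -0.005, 0.1813]
tool_rot: [2.344, 2.092, 0.0]
ft_force: [-0.3, 0.2, -2.0]
grip_width: 0.223
grip_force: 44.9
```

Emit:
{"fn": "step_arm", "kwargs": {"commands": [{"travel": [0.001,0,0],"turn": [0,0,0]},{"travel": [0.002,0,0],"turn": [0,0,0]},{"travel": [0.003,0,0],"turn": [0,0,0]},{"travel": [0.004,0,0],"turn": [0,0,0]},{"travel": [0.004,0,0],"turn": [0,0,0]}]}}

```text
time: 9.3
position: [0.5433, -0.001, 0.1812]
tool_rot: [2.344, 2.092, 0.0]
ft_force: [1.0, -0.9, -1.4]
grip_width: 0.223
grip_force: 44.9
```

Emit:
{"fn": "step_arm", "kwargs": {"commands": [{"travel": [0.001,0,-0.0003],"turn": [0,0,0]},{"travel": [0.002,0,-0.0006],"turn": [0,0,0]},{"travel": [0.003,0,-0.001],"turn": [0,0,0]},{"travel": [0.003,0,-0.001],"turn": [0,0,0]}]}}

```text
time: 9.7
position: [0.5436, 0.0023, 0.1822]
tool_rot: [-2.344, -2.092, -0.0]
ft_force: [0.4, -0.5, -1.2]
grip_width: 0.223
grip_force: 44.9
```

Emit:
{"fn": "step_arm", "kwargs": {"commands": [{"travel": [0.001,0,-0.0005],"turn": [0,0,0]},{"travel": [0.002,0,-0.001],"turn": [0,0,0]},{"travel": [0.003,0,-0.0015],"turn": [0,0,0]},{"travel": [0.003,0,-0.0015],"turn": [0,0,0]}]}}

```text
time: 10.1
position: [0.5438, 0.0053, 0.1837]
tool_rot: [-2.344, -2.092, -0.0]
ft_force: [-0.5, -0.7, -1.7]
grip_width: 0.223
grip_force: 44.9
```

Emit:
{"fn": "step_arm", "kwargs": {"commands": [{"travel": [0,0,-0.0005],"turn": [0,0,0]},{"travel": [0,0,-0.001],"turn": [0,0,0]},{"travel": [0,0,-0.0015],"turn": [0,0,0]},{"travel": [0,0,-0.0015],"turn": [0,0,0]}]}}

```text
time: 10.5
position: [0.544, 0.005, 0.1853]
tool_rot: [2.344, 2.092, 0.001]
ft_force: [-0.2, -0.0, -0.9]
grip_width: 0.228
grip_force: 44.9
```

Emit:
{"fn": "step_arm", "kwargs": {"commands": [{"travel": [0,0,-0.0005],"turn": [0,0,0]},{"travel": [0,0,-0.001],"turn": [0,0,0]},{"travel": [0,0,-0.0015],"turn": [0,0,0]},{"travel": [0,0,-0.0015],"turn": [0,0,0]}]}}

```text
time: 10.9
position: [0.5438, 0.0049, 0.1866]
tool_rot: [-2.344, -2.092, 0.0]
ft_force: [0.4, -0.2, -2.1]
grip_width: 0.226
grip_force: 44.9
```

Emit:
{"fn": "step_arm", "kwargs": {"commands": [{"travel": [0,0,-0.0005],"turn": [0,0,0]},{"travel": [0,0,-0.001],"turn": [0,0,0]},{"travel": [0,0,-0.0015],"turn": [0,0,0]},{"travel": [0,0,-0.0015],"turn": [0,0,0]}]}}

```text
time: 11.3
position: [0.5435, 0.0051, 0.1877]
tool_rot: [-2.343, -2.091, 0.001]
ft_force: [-0.6, 0.2, -5.1]
grip_width: 0.225
grip_force: 44.9
```

```bash
python3 -c "
from h import *
plan([.5428,-.0051,.1695],83.5)
save('wrist','w4.png',(200,110,360,230),5)
im=cv2.imread('pics/raw_w4.png').astype(int); b,g,r=im[...,0],im[...,1],im[...,2]
hsv=cv2.cvtColor(cv2.imread('pics/raw_w4.png'),cv2.COLOR_BGR2HSV)
print(proj('wrist',[.5418,-.005,.04]),proj('wrist',[.5405,-.0188,.065]),proj('wrist',[.5418,-.005,.068]))
"
```

```text
t 11.3 pos [0.5435 0.0051 0.1877] yaw 83.5 F [-0.55  0.16 -5.06] grip 0.225 44.9
travel [-0.0102  0.0005  0.0182] turn [-0.1 -0.  -0. ]
[282.52578654 202.93836254] [282.82470509 225.85091443] [282.51928096 211.99374561]
```

View pics/w4.png

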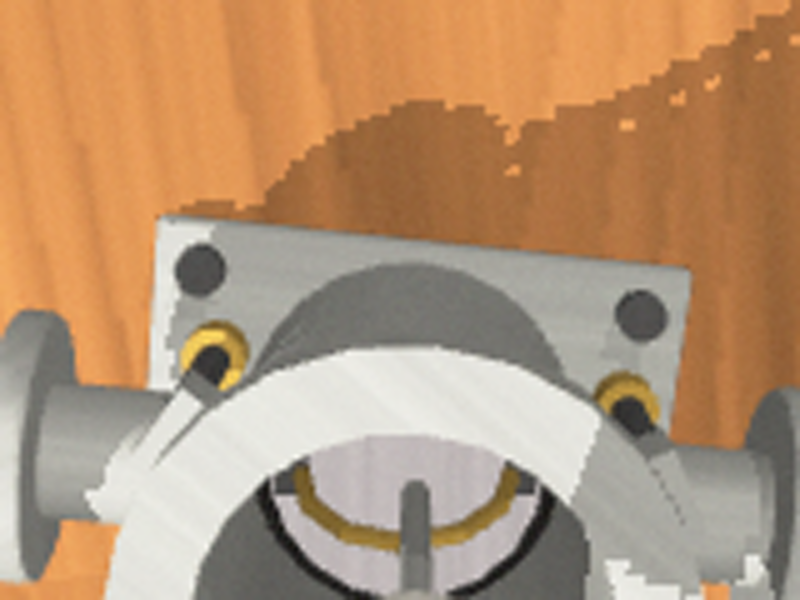

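Caught: in the picture the bail's apex at (400,540) wraps round the shank at (415,500), and Fz shows a pull. Now I ease it up.

Emit:
{"fn": "step_arm", "kwargs": {"commands": [{"travel": [0.001,0,-0.0003],"turn": [0,0,0]},{"travel": [0.002,0,-0.0006],"turn": [0,0,0]},{"travel": [0.003,0,-0.001],"turn": [0,0,0]},{"travel": [0.003,0,-0.001],"turn": [0,0,0]}]}}

```text
time: 11.75
position: [0.5439, 0.0081, 0.1887]
tool_rot: [-2.343, -2.092, 0.001]
ft_force: [-1.7, -0.1, -7.7]
grip_width: 0.23
grip_force: 44.9
```

Emit:
{"fn": "step_arm", "kwargs": {"commands": [{"travel": [0.0005,0,-0.0003],"turn": [0,0,0]},{"travel": [0.001,0,-0.0007],"turn": [0,0,0]},{"travel": [0.001,0,-0.001],"turn": [0,0,0]}]}}

```text
time: 12.05
position: [0.5438, 0.0089, 0.1894]
tool_rot: [-2.344, -2.091, 0.002]
ft_force: [-0.4, 0.8, -11.1]
grip_width: 0.227
grip_force: 44.9
```

Emit:
{"fn": "step_arm", "kwargs": {"commands": [{"travel": [0,0,-0.0003],"turn": [0,0,0]},{"travel": [0,0,-0.0006],"turn": [0,0,0]},{"travel": [0,0,-0.0007],"turn": [0,0,0]},{"travel": [0,0,-0.0008],"turn": [0,0,0]},{"travel": [0,0,-0.0009],"turn": [0,0,0]}]}}

```text
time: 12.55
position: [0.5438, 0.0089, 0.1904]
tool_rot: [-2.343, -2.091, 0.002]
ft_force: [-0.2, -0.4, -16.6]
grip_width: 0.225
grip_force: 45.0
```

Emit:
{"fn": "step_arm", "kwargs": {"commands": [{"travel": [0,0,-0.0002],"turn": [0,0,0]},{"travel": [0,0,-0.0003],"turn": [0,0,0]},{"travel": [0,0,-0.0005],"turn": [0,0,0]},{"travel": [0,0,-0.0006],"turn": [0,0,0]},{"travel": [0,0,-0.0007],"turn": [0,0,0]}]}}

```text
time: 13.05
position: [0.544, 0.0089, 0.1914]
tool_rot: [-2.344, -2.091, 0.001]
ft_force: [-1.5, 0.1, -18.7]
grip_width: 0.226
grip_force: 45.0
```

Emit:
{"fn": "step_arm", "kwargs": {"commands": [{"travel": [0,0,0.0003],"turn": [0,0,0]},{"travel": [0,0,0.0003],"turn": [0,0,0]},{"travel": [0,0,0.0003],"turn": [0,0,0]}]}}

```text
time: 13.35
position: [0.5444, 0.0089, 0.1916]
tool_rot: [2.344, 2.092, 0.0]
ft_force: [-1.5, 1.3, -17.3]
grip_width: 0.229
grip_force: 45.0
```

Emit:
{"fn": "step_arm", "kwargs": {"commands": [{"travel": [0,0,0],"turn": [0,0,0]},{"travel": [0,0,0],"turn": [0,0,0]},{"travel": [0,0,0],"turn": [0,0,0]},{"travel": [0,0,0],"turn": [0,0,0]},{"travel": [0,0,0],"turn": [0,0,0]}]}}

```text
time: 13.85
position: [0.5451, 0.009, 0.1922]
tool_rot: [2.343, 2.091, 0.003]
ft_force: [-0.1, -0.3, -12.3]
grip_width: 0.228
grip_force: 45.0
```

Emit:
{"fn": "step_arm", "kwargs": {"commands": [{"travel": [0,0,-0.0003],"turn": [0,0,0]},{"travel": [0,0,-0.0006],"turn": [0,0,0]},{"travel": [0,0,-0.0008],"turn": [0,0,0]},{"travel": [0,0,-0.001],"turn": [0,0,0]},{"travel": [0,0,-0.0012],"turn": [0,0,0]}]}}

```text
time: 14.35
position: [0.5447, 0.0089, 0.1931]
tool_rot: [2.344, 2.091, 0.001]
ft_force: [-1.5, 0.2, -10.3]
grip_width: 0.227
grip_force: 45.0
```

Emit:
{"fn": "step_arm", "kwargs": {"commands": [{"travel": [0,0,-0.0002],"turn": [0,0,0]},{"travel": [0,0,-0.0004],"turn": [0,0,0]},{"travel": [0,0,-0.0006],"turn": [0,0,0]},{"travel": [0,0,-0.0008],"turn": [0,0,0]},{"travel": [0,0,-0.001],"turn": [0,0,0]}]}}

```text
time: 14.85
position: [0.5446, 0.0089, 0.194]
tool_rot: [2.344, 2.091, 0.001]
ft_force: [-1.0, 0.0, -8.6]
grip_width: 0.225
grip_force: 45.0
```

Emit:
{"fn": "step_arm", "kwargs": {"commands": [{"travel": [0,0,-0.0005],"turn": [0,0,0]},{"travel": [0,0,-0.001],"turn": [0,0,0]},{"travel": [0,0,-0.0015],"turn": [0,0,0]},{"travel": [0,0,-0.0018],"turn": [0,0,0]},{"travel": [0,0,-0.002],"turn": [0,0,0]}]}}

```text
time: 15.35
position: [0.5444, 0.009, 0.1958]
tool_rot: [2.344, 2.092, 0.0]
ft_force: [-0.2, -0.1, -7.3]
grip_width: 0.227
grip_force: 45.0
```

Emit:
{"fn": "step_arm", "kwargs": {"commands": [{"travel": [0,0,-0.0003],"turn": [0,0,0]},{"travel": [0,0,-0.0006],"turn": [0,0,0]},{"travel": [0,0,-0.0009],"turn": [0,0,0]},{"travel": [0,0,-0.0012],"turn": [0,0,0]}]}}

```text
time: 15.75
position: [0.5445, 0.0089, 0.197]
tool_rot: [2.344, 2.091, 0.001]
ft_force: [-0.9, -0.3, -7.9]
grip_width: 0.219
grip_force: 45.0
```

Emit:
{"fn": "step_arm", "kwargs": {"commands": [{"travel": [0,0,-0.0006],"turn": [0,0,0]},{"travel": [0,0,-0.0012],"turn": [0,0,0]},{"travel": [0,0,-0.0018],"turn": [0,0,0]},{"travel": [0,0,-0.0024],"turn": [0,0,0]},{"travel": [0,0,-0.003],"turn": [0,0,0]}]}}

```text
time: 16.25
position: [0.5444, 0.0089, 0.2]
tool_rot: [2.344, 2.092, 0.0]
ft_force: [-0.2, 0.5, -5.6]
grip_width: 0.223
grip_force: 45.0
```

Emit:
{"fn": "step_arm", "kwargs": {"commands": [{"travel": [0,0,-0.001],"turn": [0,0,0]},{"travel": [0,0,-0.002],"turn": [0,0,0]},{"travel": [0,0,-0.003],"turn": [0,0,0]},{"travel": [0,0,-0.004],"turn": [0,0,0]},{"travel": [0,0,-0.005],"turn": [0,0,0]}]}}

```text
time: 16.75
position: [0.5444, 0.009, 0.205]
tool_rot: [2.344, 2.092, 0.0]
ft_force: [-0.5, 0.3, -5.9]
grip_width: 0.225
grip_force: 45.0
```

Emit:
{"fn": "step_arm", "kwargs": {"commands": [{"travel": [0,0,-0.004],"turn": [0,0,0]},{"travel": [0,0,-0.009],"turn": [0,0,0]},{"travel": [0,0,-0.015],"turn": [0,0,0]},{"travel": [0,0,-0.021],"turn": [0,0,0]},{"travel": [0,0,-0.027],"turn": [0,0,0]}]}}

```text
time: 17.25
position: [0.5447, 0.0089, 0.2329]
tool_rot: [2.344, 2.091, 0.002]
ft_force: [0.8, -0.1, -3.8]
grip_width: 0.227
grip_force: 45.0
```

Emit:
{"fn": "step_arm", "kwargs": {"commands": [{"travel": [0,0,-0.008],"turn": [0,0,0]},{"travel": [0,0,-0.016],"turn": [0,0,0]},{"travel": [0,0,-0.024],"turn": [0,0,0]},{"travel": [0,0,-0.032],"turn": [0,0,0]},{"travel": [0,0,-0.04],"turn": [0,0,0]}]}}

```text
time: 17.75
position: [0.5444, 0.0089, 0.2726]
tool_rot: [2.344, 2.092, 0.0]
ft_force: [0.5, 0.2, -4.3]
grip_width: 0.227
grip_force: 45.0
```

Emit:
{"fn": "step_arm", "kwargs": {"commands": [{"travel": [0,0,-0.009],"turn": [0,0,0]},{"travel": [0,0,-0.018],"turn": [0,0,0]},{"travel": [0,0,-0.027],"turn": [0,0,0]},{"travel": [0,0,-0.036],"turn": [0,0,0]},{"travel": [0,0,-0.045],"turn": [0,0,0]}]}}

```text
time: 18.25
position: [0.5444, 0.0089, 0.3176]
tool_rot: [2.344, 2.092, 0.0]
ft_force: [-0.0, -1.0, -3.6]
grip_width: 0.226
grip_force: 45.0
```

Emit:
{"fn": "step_arm", "kwargs": {"commands": [{"travel": [0,0,-0.008],"turn": [0,0,0]},{"travel": [0,0,-0.015],"turn": [0,0,0]},{"travel": [0,0,-0.02],"turn": [0,0,0]},{"travel": [0,0,-0.022],"turn": [0,0,0]},{"travel": [0,0,-0.022],"turn": [0,0,0]}]}}

```text
time: 18.75
position: [0.5444, 0.0089, 0.339]
tool_rot: [2.344, 2.092, 0.0]
ft_force: [0.2, 0.2, -4.1]
grip_width: 0.226
grip_force: 45.0
```

```bash
python3 -c "
from h import *
plan([.50,.215,.335],83.5)"
```

```text
t 18.75 pos [0.5444 0.0089 0.339 ] yaw 83.5 F [ 0.2   0.25 -4.06] grip 0.226 45.0
travel [ 0.1997 -0.0675  0.004 ] turn [ 0. -0. -0.]
```

Emit:
{"fn": "step_arm", "kwargs": {"commands": [{"travel": [0.004,-0.0015,0],"turn": [0,0,0]},{"travel": [0.012,-0.0044,0],"turn": [0,0,0]},{"travel": [0.024,-0.0088,0],"turn": [0,0,0]},{"travel": [0.039,-0.0143,0],"turn": [0,0,0]},{"travel": [0.056,-0.0205,0],"turn": [0,0,0]}]}}

```text
time: 19.25
position: [0.5298, 0.0685, 0.3387]
tool_rot: [-2.343, -2.092, -0.0]
ft_force: [-0.3, 0.5, -3.5]
grip_width: 0.231
grip_force: 45.0
```

Emit:
{"fn": "step_arm", "kwargs": {"commands": [{"travel": [0.018,-0.0066,0],"turn": [0,0,0]},{"travel": [0.036,-0.0132,0],"turn": [0,0,0]},{"travel": [0.054,-0.0198,0],"turn": [0,0,0]},{"travel": [0.072,-0.0264,0],"turn": [0,0,0]},{"travel": [0.09,-0.033,0],"turn": [0,0,0]}]}}

```text
time: 19.75
position: [0.5068, 0.1623, 0.3387]
tool_rot: [-2.342, -2.093, -0.0]
ft_force: [-0.5, -0.2, -4.3]
grip_width: 0.227
grip_force: 45.0
```

Emit:
{"fn": "step_arm", "kwargs": {"commands": [{"travel": [0.018,-0.0066,0],"turn": [0,0,0]},{"travel": [0.034,-0.0124,0],"turn": [0,0,0]},{"travel": [0.048,-0.0176,0],"turn": [0,0,0]},{"travel": [0.058,-0.0212,0],"turn": [0,0,0]},{"travel": [0.062,-0.0225,0],"turn": [0,0,0]}]}}

```text
time: 20.25
position: [0.4917, 0.226, 0.3386]
tool_rot: [-2.341, -2.094, 0.0]
ft_force: [0.1, 0.3, -3.3]
grip_width: 0.225
grip_force: 45.0
```

```bash
python3 -c "
from h import *
plan([.4925,.224,.20],83.5)
save('top','t5.png',(120,130,320,280),4)"
```

```text
t 20.25 pos [0.4917 0.226  0.3386] yaw 83.6 F [ 0.07  0.28 -3.33] grip 0.225 45.0
travel [-0.0019  0.0011  0.1386] turn [-0.  -0.   0.1]
```

View pics/t5.png

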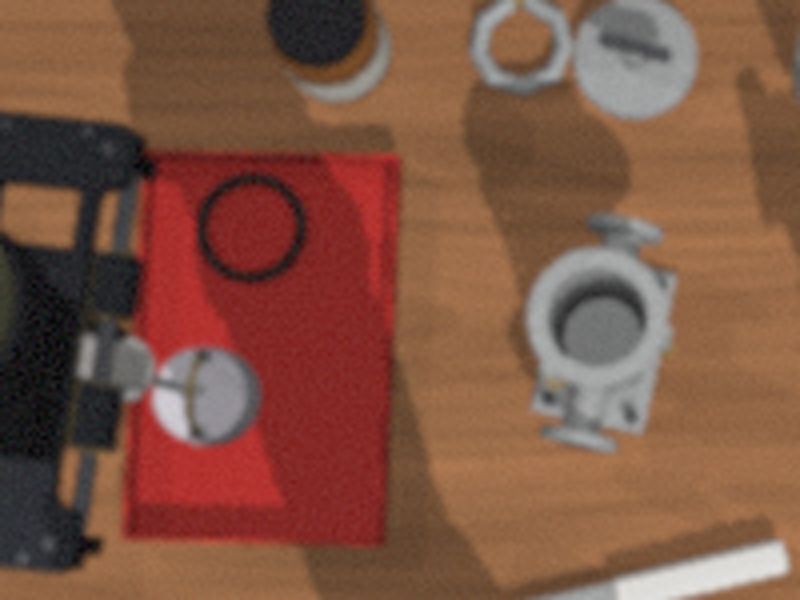

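The cartridge hangs level from the hook at (205,393), over the empty half of the tray, clear of the gasket at (252,228). Checking the landing spot, then lowering.

```bash
python3 -c "
from h import *
print(at('top',120+205/4,130+393/4,.19))"
```

```text
[0.48824621 0.20988897 0.19      ]
```

Emit:
{"fn": "step_arm", "kwargs": {"commands": [{"travel": [0,0,0.005],"turn": [0,0,0]},{"travel": [0,0,0.014],"turn": [0,0,0]},{"travel": [0,0,0.026],"turn": [0,0,0]},{"travel": [0,0,0.04],"turn": [0,0,0]},{"travel": [0,0,0.055],"turn": [0,0,0]}]}}

```text
time: 20.8
position: [0.4923, 0.2238, 0.2823]
tool_rot: [-2.345, -2.091, 0.001]
ft_force: [-0.1, 0.1, -3.2]
grip_width: 0.226
grip_force: 45.0
```

Emit:
{"fn": "step_arm", "kwargs": {"commands": [{"travel": [0,0,0.015],"turn": [0,0,0]},{"travel": [0,0,0.03],"turn": [0,0,0]},{"travel": [0,0,0.045],"turn": [0,0,0]},{"travel": [0,0,0.058],"turn": [0,0,0]},{"travel": [0,0,0.066],"turn": [0,0,0]}]}}

```text
time: 21.3
position: [0.4919, 0.224, 0.2162]
tool_rot: [-2.344, -2.092, 0.002]
ft_force: [-0.7, 0.4, -4.4]
grip_width: 0.226
grip_force: 45.0
```

Emit:
{"fn": "step_arm", "kwargs": {"commands": [{"travel": [0,0,0.006],"turn": [0,0,0]},{"travel": [0,0,0.012],"turn": [0,0,0]},{"travel": [0,0,0.016],"turn": [0,0,0]},{"travel": [0,0,0.02],"turn": [0,0,0]},{"travel": [0,0,0.022],"turn": [0,0,0]}]}}

```text
time: 21.8
position: [0.4924, 0.2242, 0.1957]
tool_rot: [-2.344, -2.092, -0.0]
ft_force: [0.1, -0.2, -4.1]
grip_width: 0.223
grip_force: 45.0
```

Emit:
{"fn": "step_arm", "kwargs": {"commands": [{"travel": [0,0,0.0015],"turn": [0,0,0]},{"travel": [0,0,0.003],"turn": [0,0,0]},{"travel": [0,0,0.0045],"turn": [0,0,0]},{"travel": [0,0,0.006],"turn": [0,0,0]},{"travel": [0,0,0.007],"turn": [0,0,0]}]}}

```text
time: 22.3
position: [0.4924, 0.2242, 0.1888]
tool_rot: [-2.344, -2.092, -0.0]
ft_force: [0.3, -0.4, -3.6]
grip_width: 0.232
grip_force: 45.0
```

Emit:
{"fn": "step_arm", "kwargs": {"commands": [{"travel": [0,0,0.001],"turn": [0,0,0]},{"travel": [0,0,0.002],"turn": [0,0,0]},{"travel": [0,0,0.003],"turn": [0,0,0]},{"travel": [0,0,0.004],"turn": [0,0,0]},{"travel": [0,0,0.004],"turn": [0,0,0]}]}}

```text
time: 22.8
position: [0.4928, 0.2241, 0.1851]
tool_rot: [2.344, 2.091, 0.001]
ft_force: [0.7, -0.6, -3.2]
grip_width: 0.226
grip_force: 45.0
```

Emit:
{"fn": "step_arm", "kwargs": {"commands": [{"travel": [0,0,0.001],"turn": [0,0,0]},{"travel": [0,0,0.002],"turn": [0,0,0]},{"travel": [0,0,0.003],"turn": [0,0,0]},{"travel": [0,0,0.004],"turn": [0,0,0]},{"travel": [0,0,0.005],"turn": [0,0,0]}]}}

```text
time: 23.3
position: [0.4924, 0.2244, 0.1798]
tool_rot: [-2.344, -2.092, -0.0]
ft_force: [-0.5, -0.4, -0.0]
grip_width: 0.224
grip_force: 45.0
```

Emit:
{"fn": "step_arm", "kwargs": {"commands": [{"travel": [0,0,0.002],"turn": [0,0,0]},{"travel": [0,0,0.004],"turn": [0,0,0]},{"travel": [0,0,0.006],"turn": [0,0,0]},{"travel": [0,0,0.008],"turn": [0,0,0]},{"travel": [0,0,0.008],"turn": [0,0,0]}]}}

```text
time: 23.8
position: [0.4922, 0.2241, 0.1714]
tool_rot: [-2.344, -2.091, 0.001]
ft_force: [-0.3, -0.3, -1.9]
grip_width: 0.232
grip_force: 45.0
```

Emit:
{"fn": "step_arm", "kwargs": {"commands": [{"travel": [0,0,0.0015],"turn": [0,0,0]},{"travel": [0,0,0.003],"turn": [0,0,0]},{"travel": [0,0,0.0045],"turn": [0,0,0]},{"travel": [0,0,0.0045],"turn": [0,0,0]}]}}

```text
time: 24.2
position: [0.4923, 0.2242, 0.1671]
tool_rot: [-2.344, -2.092, 0.001]
ft_force: [-0.7, -0.5, -1.7]
grip_width: 0.225
grip_force: 45.0
```

Emit:
{"fn": "step_arm", "kwargs": {"commands": [{"travel": [0.003,0,0],"turn": [0,0,0]},{"travel": [0.006,0,0],"turn": [0,0,0]},{"travel": [0.01,0,0],"turn": [0,0,0]},{"travel": [0.014,0,0],"turn": [0,0,0]},{"travel": [0.018,0,0],"turn": [0,0,0]}]}}

```text
time: 24.7
position: [0.4945, 0.2426, 0.1674]
tool_rot: [2.344, 2.092, 0.0]
ft_force: [0.4, -0.8, -1.9]
grip_width: 0.227
grip_force: 45.0
```

Emit:
{"fn": "step_arm", "kwargs": {"commands": [{"travel": [0.005,0,0],"turn": [0,0,0]},{"travel": [0.01,0,0],"turn": [0,0,0]},{"travel": [0.015,0,0],"turn": [0,0,0]},{"travel": [0.017,0,0],"turn": [0,0,0]}]}}

```text
time: 25.1
position: [0.4963, 0.2599, 0.1673]
tool_rot: [-2.343, -2.093, -0.0]
ft_force: [0.1, 0.6, -1.2]
grip_width: 0.228
grip_force: 45.0
```

Emit:
{"fn": "step_arm", "kwargs": {"commands": [{"travel": [0,0,-0.005],"turn": [0,0,0]},{"travel": [0,0,-0.015],"turn": [0,0,0]},{"travel": [0,0,-0.03],"turn": [0,0,0]},{"travel": [0,0,-0.06],"turn": [0,0,0]},{"travel": [0,0,-0.1],"turn": [0,0,0]}]}}

```text
time: 25.6
position: [0.4957, 0.2582, 0.2682]
tool_rot: [-2.344, -2.091, 0.003]
ft_force: [0.0, 0.9, -0.8]
grip_width: 0.23
grip_force: 45.0
```

```bash
python3 -c "
from h import *
plan([.4923,.26,.335],83.5)
im=ctrl.get_image('top'); cv2.imwrite('pics/raw_t6.png',im[:,:,::-1])
p=cv2.HoughCircles(cv2.cvtColor(im,cv2.COLOR_RGB2GRAY)[200:260,145:205],cv2.HOUGH_GRADIENT,1,20,param1=80,param2=10,minRadius=8,maxRadius=14)
print(p,proj('top',[.488,.21,.037]))
if p is not None:
  for q in p[0][:3]: print(at('top',q[0]+145,q[1]+200,.037))"
```

```text
t 25.6 pos [0.4957 0.2582 0.2682] yaw 83.5 F [ 0.04  0.89 -0.77] grip 0.23 45.0
travel [ 0.0013 -0.0037 -0.0668] turn [-0.1  0.1 -0. ]
[[[42.5 31.5  9.6]]] [186.82556908 233.56587341]
[0.49333918 0.2083808  0.037     ]
```

Emit:
{"fn": "step_arm", "kwargs": {"commands": [{"travel": [0,-0.004,-0.035],"turn": [0,0,0]},{"travel": [0,-0.004,-0.067],"turn": [0,0,0]},{"travel": [-0.05,-0.004,-0.067],"turn": [0,0,10]},{"travel": [-0.1,-0.004,-0.067],"turn": [0,0,18]},{"travel": [-0.15,-0.004,-0.067],"turn": [0,0,26]}]}}

```text
time: 26.15
position: [0.4754, 0.1084, 0.336]
tool_rot: [2.756, 1.507, 0.004]
ft_force: [1.1, -1.0, -1.5]
grip_width: 0.228
grip_force: 45.0
```

```bash
python3 -c "
from h import *
plan([.523,-.2775,.335],7.3)"
```

```text
t 26.15 pos [0.4754 0.1084 0.336 ] yaw 57.4 F [ 1.12 -1.03 -1.53] grip 0.228 45.0
travel [-0.2993  0.2482  0.0007] turn [ 0.  -0.2 50.1]
```

Emit:
{"fn": "step_arm", "kwargs": {"commands": [{"travel": [-0.299,0.248,0],"turn": [0,0,50]},{"travel": [-0.299,0.248,0],"turn": [0,0,50]},{"travel": [-0.299,0.248,0],"turn": [0,0,50]},{"travel": [-0.299,0.248,0],"turn": [0,0,50]},{"travel": [-0.299,0.248,0],"turn": [0,0,50]}]}}

```text
time: 26.65
position: [0.5074, -0.14, 0.3362]
tool_rot: [-3.116, -0.393, -0.006]
ft_force: [1.3, -0.7, -2.2]
grip_width: 0.228
grip_force: 45.0
```

```bash
python3 -c "
from h import *
plan([.523,-.2775,.335],7.3)"
```

```text
t 26.65 pos [ 0.5074 -0.14    0.3362] yaw 14.4 F [ 1.32 -0.66 -2.19] grip 0.228 45.0
travel [-0.019   0.1371  0.0011] turn [-0.  -0.2  7.1]
```

Emit:
{"fn": "step_arm", "kwargs": {"commands": [{"travel": [-0.019,0.137,0],"turn": [0,0,7.1]},{"travel": [-0.019,0.137,0],"turn": [0,0,7.1]},{"travel": [-0.019,0.137,0],"turn": [0,0,7.1]},{"travel": [-0.019,0.137,0],"turn": [0,0,7.1]},{"travel": [-0.019,0.137,0],"turn": [0,0,7.1]}]}}

```text
time: 27.15
position: [0.5236, -0.276, 0.3351]
tool_rot: [3.135, 0.205, 0.001]
ft_force: [0.2, -0.2, -1.9]
grip_width: 0.222
grip_force: 45.0
```

Emit:
{"fn": "step_arm", "kwargs": {"commands": [{"travel": [0,0,0],"turn": [0,0,0]},{"travel": [0,0,0],"turn": [0,0,0]}]}}

```text
time: 27.35
position: [0.5246, -0.273, 0.3348]
tool_rot: [-3.133, -0.214, -0.002]
ft_force: [0.9, 0.5, -2.6]
grip_width: 0.224
grip_force: 45.0
```

```bash
python3 -c "
from h import *
ctrl.get_image('wrist')
plan([.523,-.2775,.27],7.3)"
```

```text
t 27.4 pos [ 0.5245 -0.2732  0.3347] yaw 7.8 F [ 0.48 -0.08 -0.95] grip 0.227 45.0
travel [-0.0021  0.0041  0.0647] turn [-0.1 -0.1  0.5]
```

Emit:
{"fn": "step_arm", "kwargs": {"commands": [{"travel": [-0.002,0.004,0.02],"turn": [0,0,0.5]},{"travel": [-0.002,0.004,0.045],"turn": [0,0,0.5]},{"travel": [-0.002,0.004,0.06],"turn": [0,0,0.5]},{"travel": [-0.002,0.004,0.065],"turn": [0,0,0.5]},{"travel": [-0.002,0.004,0.065],"turn": [0,0,0.5]}]}}

```text
time: 27.9
position: [0.5226, -0.2784, 0.2691]
tool_rot: [-3.135, -0.197, 0.001]
ft_force: [0.4, -0.6, -1.5]
grip_width: 0.228
grip_force: 45.0
```

Emit:
{"fn": "step_arm", "kwargs": {"commands": [{"travel": [0,0,0],"turn": [0,0,0]},{"travel": [0,0,0],"turn": [0,0,0]}]}}

```text
time: 28.1
position: [0.5231, -0.2794, 0.2705]
tool_rot: [3.135, 0.196, 0.003]
ft_force: [0.2, 0.0, -2.1]
grip_width: 0.228
grip_force: 45.0
```

```bash
python3 -c "
from h import *
plan([.523,-.2775,.165],7.3)"
```

```text
t 28.1 pos [ 0.5231 -0.2794  0.2705] yaw 7.1 F [ 0.15  0.04 -2.06] grip 0.228 45.0
travel [-0.     -0.002   0.1055] turn [ 0.  -0.1 -0.2]
```

Emit:
{"fn": "step_arm", "kwargs": {"commands": [{"travel": [0,-0.0015,0.008],"turn": [0,0,0]},{"travel": [0,-0.0015,0.016],"turn": [0,0,0]},{"travel": [0,-0.0015,0.024],"turn": [0,0,0]},{"travel": [0,-0.0015,0.03],"turn": [0,0,0]},{"travel": [0,-0.0015,0.03],"turn": [0,0,0]}]}}

```text
time: 28.6
position: [0.5217, -0.2772, 0.2379]
tool_rot: [-3.135, -0.195, 0.003]
ft_force: [0.6, -1.1, -1.9]
grip_width: 0.227
grip_force: 45.0
```

Emit:
{"fn": "step_arm", "kwargs": {"commands": [{"travel": [0,0,0.008],"turn": [0,0,0]},{"travel": [0,0,0.016],"turn": [0,0,0]},{"travel": [0,0,0.024],"turn": [0,0,0]},{"travel": [0,0,0.032],"turn": [0,0,0]},{"travel": [0,0,0.04],"turn": [0,0,0]}]}}

```text
time: 29.1
position: [0.5222, -0.2775, 0.1985]
tool_rot: [-3.135, -0.195, 0.0]
ft_force: [-0.9, 0.2, -2.2]
grip_width: 0.225
grip_force: 45.0
```

```bash
python3 -c "
from h import *
plan([.523,-.2775,.152],7.3)"
```

```text
t 29.1 pos [ 0.5222 -0.2775  0.1985] yaw 7.1 F [-0.88  0.21 -2.23] grip 0.225 45.0
travel [0.0008 0.0001 0.0465] turn [-0.   0.  -0.2]
```

In the slot freely; now down until the guard seats.

Emit:
{"fn": "step_arm", "kwargs": {"commands": [{"travel": [0.0008,0,0.01],"turn": [0,0,0]},{"travel": [0.0008,0,0.02],"turn": [0,0,0]},{"travel": [0.0008,0,0.03],"turn": [0,0,0]},{"travel": [0.0008,0,0.037],"turn": [0,0,0]},{"travel": [0.0008,0,0.041],"turn": [0,0,0]}]}}

```text
time: 29.6
position: [0.5229, -0.2776, 0.1575]
tool_rot: [3.135, 0.195, -0.001]
ft_force: [-0.4, -0.0, -1.7]
grip_width: 0.23
grip_force: 45.0
```

Emit:
{"fn": "step_arm", "kwargs": {"commands": [{"travel": [0,0,0.0015],"turn": [0,0,0]},{"travel": [0,0,0.003],"turn": [0,0,0]},{"travel": [0,0,0.0045],"turn": [0,0,0]},{"travel": [0,0,0.0045],"turn": [0,0,0]}]}}

```text
time: 30.0
position: [0.5233, -0.2776, 0.1539]
tool_rot: [3.135, 0.195, 0.001]
ft_force: [0.5, -1.0, -1.0]
grip_width: 0.228
grip_force: 45.0
```

Emit:
{"fn": "step_arm", "kwargs": {"commands": [{"travel": [0,0,0.0007],"turn": [0,0,0]},{"travel": [0,0,0.0014],"turn": [0,0,0]},{"travel": [0,0,0.0018],"turn": [0,0,0]},{"travel": [0,0,0.0018],"turn": [0,0,0]}]}}

```text
time: 30.4
position: [0.5232, -0.2776, 0.1521]
tool_rot: [3.135, 0.195, 0.0]
ft_force: [-0.1, -1.2, -1.5]
grip_width: 0.223
grip_force: 45.0
```

Emit:
{"fn": "step_arm", "kwargs": {"commands": [{"travel": [0,0,0.0004],"turn": [0,0,0]},{"travel": [0,0,0.0008],"turn": [0,0,0]},{"travel": [0,0,0.0008],"turn": [0,0,0]}]}}

```text
time: 30.7
position: [0.5232, -0.2776, 0.1513]
tool_rot: [3.135, 0.195, 0.0]
ft_force: [-0.2, -0.5, -1.5]
grip_width: 0.228
grip_force: 45.0
```

Emit:
{"fn": "step_arm", "kwargs": {"commands": [{"travel": [0,0,0.0004],"turn": [0,0,0]},{"travel": [0,0,0.0008],"turn": [0,0,0]},{"travel": [0,0,0.0012],"turn": [0,0,0]},{"travel": [0,0,0.0012],"turn": [0,0,0]}]}}

```text
time: 31.1
position: [0.5232, -0.2776, 0.1512]
tool_rot: [-3.135, -0.195, -0.001]
ft_force: [-3.0, 1.1, 7.4]
grip_width: 0.228
grip_force: 45.0
```

Emit:
{"fn": "step_arm", "kwargs": {"commands": [{"travel": [0,0,0.0004],"turn": [0,0,0]},{"travel": [0,0,0.0008],"turn": [0,0,0]},{"travel": [0,0,0.001],"turn": [0,0,0]}]}}

```text
time: 31.4
position: [0.5232, -0.2777, 0.1512]
tool_rot: [-3.135, -0.195, -0.001]
ft_force: [-4.9, 1.4, 14.0]
grip_width: 0.224
grip_force: 45.0
```

Seated at the same height as at the start. I relieve the pressure, open, and leave straight up.

Emit:
{"fn": "step_arm", "kwargs": {"commands": [{"travel": [0,0,-0.001],"turn": [0,0,0]},{"travel": [0,0,-0.0018],"turn": [0,0,0]},{"travel": [0,0,-0.0018],"turn": [0,0,0]}]}}

```text
time: 31.7
position: [0.5232, -0.2776, 0.1513]
tool_rot: [-3.135, -0.195, -0.001]
ft_force: [-1.4, 0.6, 5.4]
grip_width: 0.225
grip_force: 45.0
```

Emit:
{"fn": "step_arm", "kwargs": {"commands": [{"travel": [0,0,0],"turn": [0,0,0]},{"travel": [0,0,0],"turn": [0,0,0]},{"travel": [0,0,0],"turn": [0,0,0]},{"travel": [0,0,0],"turn": [0,0,0]},{"travel": [0,0,0],"turn": [0,0,0]}], "gripper": 0.6}}

```text
time: 32.2
position: [0.5231, -0.2774, 0.1506]
tool_rot: [-3.135, -0.195, 0.0]
ft_force: [0.1, 0.4, -0.8]
grip_width: 0.561
grip_force: 0.0
```

Emit:
{"fn": "step_arm", "kwargs": {"commands": [{"travel": [0,0,-0.005],"turn": [0,0,0]},{"travel": [0,0,-0.02],"turn": [0,0,0]},{"travel": [0,0,-0.05],"turn": [0,0,0]},{"travel": [0,0,-0.09],"turn": [0,0,0]},{"travel": [0,0,-0.12],"turn": [0,0,0]}]}}

```text
time: 32.7
position: [0.5235, -0.2782, 0.2745]
tool_rot: [3.134, 0.194, 0.005]
ft_force: [0.2, 0.8, -0.2]
grip_width: 0.601
grip_force: 0.0
```

```bash
python3 -c "
from h import *
plan([.5155,-.2822,.26],7)
im=ctrl.get_image('wrist'); a=cv2.imread('pics/raw_w1.png')[:,:,::-1]
def white(i):
  s=i[160:235,240:310].astype(int); m=(s.min(2)>215); y,x=np.nonzero(m); return m.sum(),x.mean()+240,y.mean()+160,y.min()+160,y.max()+160
print(white(a),white(im))
t=ctrl.get_image('scene'); r=cv2.imread('pics/rs.png')[:,:,::-1]
d=np.abs(t.astype(int)-r).max(2)[230:330,195:285]; print('scene diff rack px',(d>60).sum())
d=np.abs(t.astype(int)-r).max(2)>70; n,l,s,c=cv2.connectedComponentsWithStats(d.astype(np.uint8)); print([(s[i].tolist()) for i in range(1,n) if s[i][4]>25])
print(proj('scene',[.49,.209,.037]), proj('scene',[.5155,-.282,.15]))
"
```

```text
t 32.7 pos [ 0.5235 -0.2782  0.2745] yaw 7.1 F [ 0.18  0.82 -0.17] grip 0.601 0.0
travel [-0.0085  0.003   0.0145] turn [ 0.1 -0.2  0.1]
(np.int64(931), np.float64(276.7712137486574), np.float64(210.37056928034372), np.int64(178), np.int64(229)) (np.int64(822), np.float64(282.22992700729924), np.float64(215.9866180048662), np.int64(185), np.int64(234))
scene diff rack px 549
[[89, 0, 7, 17, 49], [123, 0, 22, 34, 204], [266, 0, 54, 31, 593], [171, 6, 8, 8, 31], [133, 17, 93, 145, 6056], [81, 77, 8, 14, 68], [80, 94, 12, 22, 92], [145, 113, 3, 11, 27], [89, 118, 12, 18, 81], [300, 160, 19, 23, 350], [163, 163, 85, 97, 3780]]
[309.02987026 167.2711759 ] [215.95335277 273.19243621]
```

```bash
python3 -c "
from h import *
print(at('wrist',282,214,.183)); print(ctrl.close_job())"
```

```text
[ 0.5222357  -0.27977491  0.183     ]
the job is handed in; nothing more can be done
None
```

I handed the job in at about 33 s. The cartridge stands upright in the tray's empty half and the hook is back in its own slot. The pull peaked briefly near 17 N, just over the advised 16 N but under the 20 N that bends the bail. I checked the end state from image measurements and contact forces, because I had used up my picture views.

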